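# Return the balance check weights to their foam case in order of size

### The job

The morning check of the balance is done: take the four steel check weights out of the white tray and line them up again in their open blue case, each in its own cutout in the foam, so that they run from the smallest to the largest as the cutouts do. Press each one fully home, so that it stands upright on the bottom of its cutout, and do not let any weight fall over on the way.

Things in the scene. Friction and masses are not known exactly. Their poses are not given: they have to be found in the camera images.
- weight_50: smallest of four polished steel check weights (50 g): upright round body, 18 mm diameter, 40 mm high over all with the knob on top. Knob 16 mm diameter, the uppermost 8 mm; below it a thinner neck 6 mm long, then the body. Take it by the knob from above. Origin: centre of the underside, z up along its axis. Starts upright in the white tray.
- weight_100: second smallest of four polished steel check weights (100 g): upright round body, 22 mm diameter, 46 mm high over all with the knob on top. Knob 19.5 mm diameter, the uppermost 9 mm; below it a thinner neck 7 mm long, then the body. Take it by the knob from above. Origin: centre of the underside, z up along its axis. Starts upright in the white tray.
- weight_200: second largest of four polished steel check weights (200 g): upright round body, 28 mm diameter, 55 mm high over all with the knob on top. Knob 25 mm diameter, the uppermost 11 mm; below it a thinner neck 8 mm long, then the body. Take it by the knob from above. Origin: centre of the underside, z up along its axis. Starts upright in the white tray.
- weight_500: largest of four polished steel check weights (500 g): upright round body, 38 mm diameter, 73 mm high over all with the knob on top. Knob 34 mm diameter, the uppermost 14 mm; below it a thinner neck 8 mm long, then the body. Take it by the knob from above. Origin: centre of the underside, z up along its axis. Starts upright in the white tray.
- cutout_50: smallest of four round cutouts in the case's foam, for the 18 mm weight: bore 22 mm, 24 mm deep below the foam's surface, yellow bottom, mouth flared 5 mm all round. Soft ribs grip the weight: press it down to the bottom (1 to 2 N, less its own weight). Seated, its top is 16 mm above the foam. Origin: centre of the cutout's bottom, z up, axes as the case's.
- cutout_100: second smallest of four round cutouts in the case's foam, for the 22 mm weight: bore 26 mm, 26 mm deep below the foam's surface, yellow bottom, mouth flared 5 mm all round. Soft ribs grip the weight: press it down to the bottom (1 to 2 N, less its own weight). Seated, its top is 20 mm above the foam. Origin: centre of the cutout's bottom, z up, axes as the case's.
- cutout_200: second largest of four round cutouts in the case's foam, for the 28 mm weight: bore 32 mm, 30 mm deep below the foam's surface, yellow bottom, mouth flared 5 mm all round. Soft ribs grip the weight: press it down to the bottom (1 to 2 N, less its own weight). Seated, its top is 25 mm above the foam. Origin: centre of the cutout's bottom, z up, axes as the case's.
- cutout_500: largest of four round cutouts in the case's foam, for the 38 mm weight: bore 42 mm, 34 mm deep below the foam's surface, yellow bottom, mouth flared 5 mm all round. Soft ribs grip the weight: press it down to the bottom (1 to 2 N, less its own weight). Seated, its top is 39 mm above the foam. Origin: centre of the cutout's bottom, z up, axes as the case's.
- case: blue weight case, fixed, open flat like a book: foam half 92 x 254 x 46 mm, behind it the hollow lid half of the same size. Dark foam surface 42 mm above the bench, rim 4 mm above the foam. Origin: centre of the foam half's underside; x towards the lid, y along the row of cutouts, which lie at x = 0 and y = 92 (smallest), 40, -17, -82 mm (largest)
- tray: white instrument tray with blue corner clips, fixed, 253 x 187 mm (x, y), walls 29 mm high, floor 3 mm thick. The weights stand on its floor, axes 60 mm or more from the short walls, 40 mm or more from the long ones; steel tweezers, 116 mm long, 8 mm high, lie between them along x. Origin: centre of the underside.

How it is judged:
By the outcome, as a careful person would: the job done as asked, in the order asked, and still so for the second after the job is handed in, with the robot touching nothing.
It also fails if it takes over 112 s, if anything falls off the work surface, if the arm or the gripper's body presses on something with over 40 N, if the wrist force passes 120 N, or if a joint passes its speed limit or range.

### The arm

A 7-joint arm with a two-finger parallel gripper is mounted at the origin on a cart in front of the work surface, level with it; the furniture and walls round the work are solid. World frame = base frame: x ahead of the robot, y to its left, z up, the work surface at z = 0. Lengths are in m, angles in rad, forces in N, time in s.
With the tool pointing down it reaches from about 0.425 to 0.825 m from the base axis. Payload 3.6 kg.
Tool frame: the origin (TCP) lies midway between the tips of the shut fingers; the grasp point (between the pads) lies 19 mm behind it; z points along the fingers, y is the line along which they close (so a half turn about z gives the same grasp; the last joint's range is limited). The gripper opens to 93 mm and grips with 3 to 60 N. Pads are 15 mm wide; open, the fingers measure 128 mm over their backs; the gripper's body (75 mm by 188 mm) begins 65 mm behind the grasp point.
Start: joints at [1.212, 0.615, -0.013, 1.423, 0.008, 1.103, -0.04], TCP at [0.212, -0.614, 0.219] pointing down, gripper open.
Joint ranges: [-3.12, 3.12], [-0.3, 2.06], [-1.34, 1.32], [0.26, 2.42], [-1.36, 4.5], [0.01, 1.98], [-2.84, 2.84]. Speed limits (rad/s): [2.79, 2.79, 3.14, 3.14, 3.14, 3.14, 3.14].

### API

Orientations are given as [roll, pitch, yaw] about the fixed x, y, z axes, in that order (R = Rz(yaw) Ry(pitch) Rx(roll)).
In Python, from plant import bot gives the robot as it stands.
- The arm moves only by the tool nudge_tcp, called after "Request:" as name([rows], argument=value, ...), one row to a line, values as JSON. Schema: {"type":"object","properties":{"deltas":{"type":"array","items":{"type":"array","prefixItems":[{"type":"number"},{"type":"array","items":{"type":"number"},"minItems":3,"maxItems":3},{"type":"number"}],"minItems":3,"maxItems":3},"minItems":1,"maxItems":10},"clamp_n":{"type":"number"},"only":{"type":"string"},"quiet":{"type":"boolean"},"lines":{"type":"string"}},"required":["deltas"],"additionalProperties":false}. deltas is a list of rows, 1 to 10 of them, each written [opening, [dx, dy, dz], turn]: the finger opening in m, then dx, dy, dz in m, then a turn about the tool's z in rad; each row shifts and turns the commanded pose from where the row before left it, along the tool's axes as they then stand; what a row does not reach is not made up. A row lasts 1/8 s, in which the tool goes at most 0.0625 m and 0.188 rad, less where a joint would pass 70% of its speed; a pose out of reach is approached as far as the arm can. The fingers move at their own pace and stop on an object; clamp_n is the grip in N (left out, the last holds). Time passes only in rows, so rows that do not move let the fingers close. The tool returns the time, the measured TCP pose, the force, the opening and the grip force at its end. only (a regular expression) keeps the lines of the reply that match it, lines (a string "A,B") keeps lines A to B, and quiet returns only ok. Input that does not fit is refused with a message, and nothing moves.
- bot.get_state(): the state, without advancing time (a new reading comes with each control period).
- bot.read_camera(name): name is "scene" or "top"; returns a dict with "image" (400x640x3 uint8, red, green, blue), "fx", "fy", "cx", "cy" (pixels), "D" ([k1, k2, p1, p2, k3] as OpenCV has them; the pictures are not rectified), "origin" and "orientation" of the camera in the world. Camera axes: x right, y up, looking along -z (the intrinsics and any distortion apply to the point x, -y, -z); pixel columns grow to the right and rows downward; lengths in m; the calibration is good to about 2 mm. A picture is of the moment at which its call begins. There is no depth.
- bot.sign_off(): hands the job in; it is judged then, once.
The state is a dict: "time": time; "joint_pos": joint angles; "qd": joint speeds; "tau": joint torques, N m; "tool_pos": TCP position; "tcp_rot": TCP orientation; "wrist_force": force on the tool from outside, world axes, zero at the start; "wrist_torque": the same for the moment, N m; "width": finger opening in m; "gripper_force": force on a finger pad.
Only numpy, scipy, OpenCV 4.12 (cv2) and the standard library are available. Lean on these libraries where they do the work, as an engineer would, in place of code of your own. Each camera call takes 0.05 s, during which the arm holds its last target. There are 200 camera calls.

## Working session

There is one attempt and no reset: what is moved stays moved. The work goes in short steps, Python scripts to look and compute and a tool call to move; the robot and the scene stay as the last step left them, time stands still between calls to the robot, and variables do not carry over. Pictures are saved under pics/ and viewed, at most 14 in all, crops included, and the job is handed in when it is done.

```bash
ls; mkdir -p pics
```

Run:
```python
from plant import bot
import cv2
for n in("scene","top"):
    c=bot.read_camera(n); cv2.imwrite(f"pics/{n}0.png",c["image"][:,:,::-1])
    print(n,{k:v for k,v in c.items() if k!="image"})
print(bot.get_state())
```

```text
pics
plant.py
scene {'fx': 504.57957068332433, 'fy': 504.57957068332433, 'cx': 328.4632304492302, 'cy': 200.40702768970016, 'D': array([-0.1502413,  0.       ,  0.       ,  0.       ,  0.       ]), 'origin': array([-0.04330421,  0.47526079,  0.67746899]), 'orientation': array([ 0.8500073 , -0.01218895, -2.30696589])}
top {'fx': 387.40833135219503, 'fy': 387.40833135219503, 'cx': 319.52626884575244, 'cy': 202.75942962949296, 'D': array([-0.00268645,  0.        ,  0.        ,  0.        ,  0.        ]), 'origin': array([0.4269265 , 0.00535955, 0.89378792]), 'orientation': array([ 0.07939149,  0.00663384, -1.59067014])}
{'time': 0.1, 'joint_pos': array([ 1.21150623,  0.61577749, -0.01261152,  1.42470561,  0.00810201,
        1.10340201, -0.04042932]), 'qd': array([-0.00014753, -0.00291374,  0.0022423 , -0.00355327,  0.0005269 ,
       -0.00038689,  0.00037018]), 'tau': array([ 1.19092339e-03, -4.60042262e+01,  2.10105451e-01, -1.66245013e+01,
       -6.11757603e-02,  1.69142248e-02,  9.19566605e-05]), 'tool_pos': array([ 0.21212294, -0.6136749 ,  0.21763719]), 'tcp_rot': array([-3.13935059e+00,  3.12605049e-05,  3.32822884e-01]), 'wrist_force': array([ 0.15300257,  0.30143992, -0.73361982]), 'wrist_torque': array([ 0.0190619 , -0.03971171, -0.05663891]), 'gripper_force': 0.0, 'width': 0.09299829870895378}
```

View pics/scene0.png

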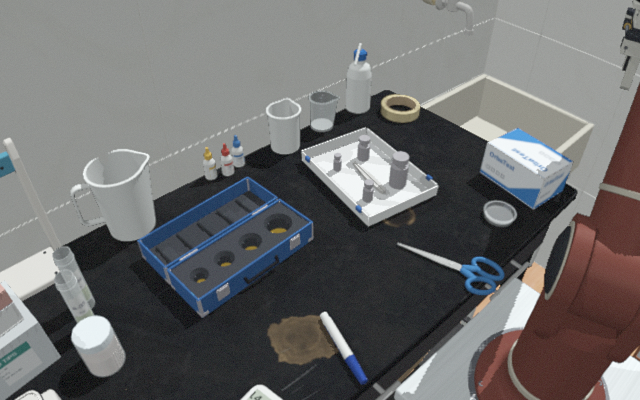

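View pics/top0.png

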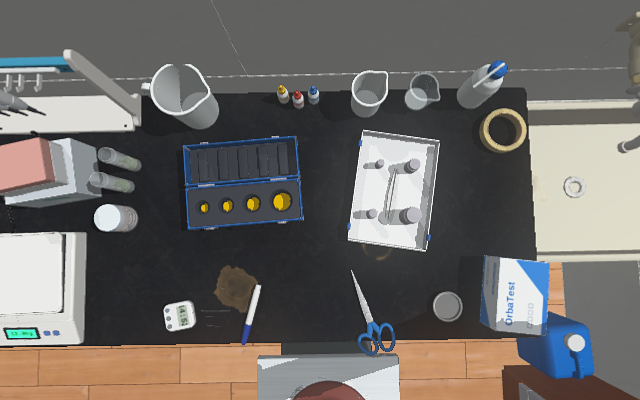

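The top view shows the case at px (243,185), with cutouts at about (204,207), (228,205), (253,204) and (282,201). The tray is at about (394,190), with knobs near (380,163), (412,165), (372,213) and (413,215). I'll enlarge these areas to measure them.

Run:
```python
import cv2,numpy as np
t=cv2.imread("pics/top0.png");s=cv2.imread("pics/scene0.png")
a=cv2.resize(t[120:260,340:450],None,fx=4,fy=4,interpolation=cv2.INTER_CUBIC)
b=cv2.resize(s[120:225,295:445],None,fx=5,fy=5,interpolation=cv2.INTER_CUBIC)
c=cv2.resize(t[180:240,175:310],None,fx=5,fy=5,interpolation=cv2.INTER_CUBIC)
cv2.imwrite("pics/a.png",a);cv2.imwrite("pics/b.png",b);cv2.imwrite("pics/c.png",c)
```

```text
(no output)
```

View pics/a.png

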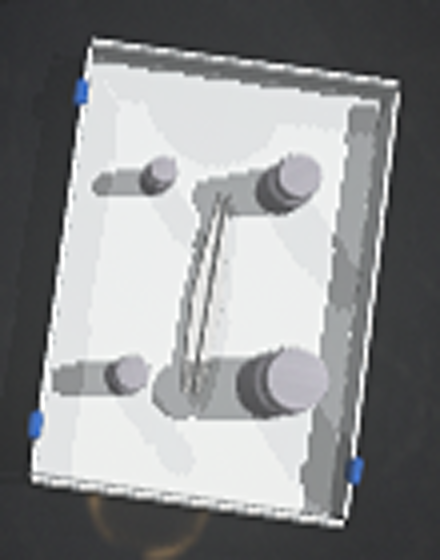

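View pics/b.png

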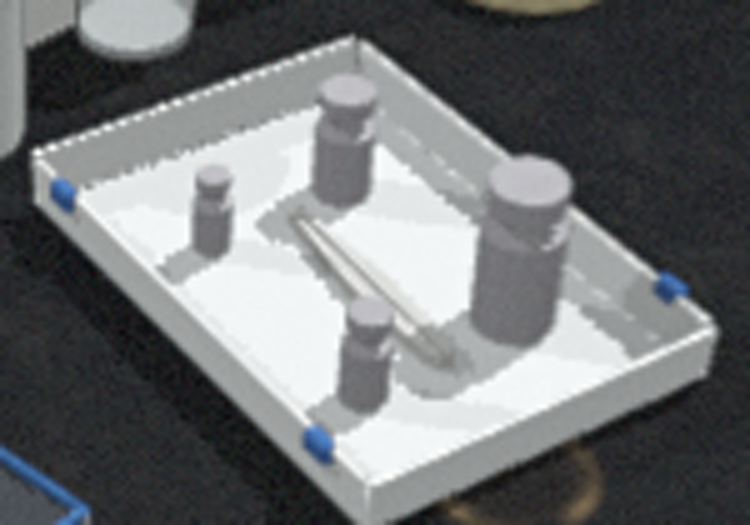

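View pics/c.png

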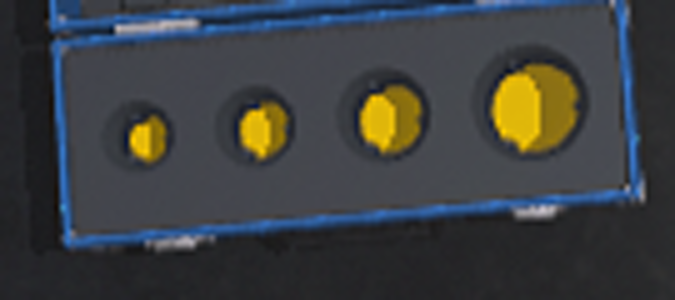

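The enlarged crops make the weights easy to tell apart. In crop a the knob tops are: 50 at (164,170), 100 at (129,373), 200 at (299,178) and 500 at (298,378). In crop b the same tops are at (214,174), (370,311), (348,89) and (530,182). In crop c the case rim corners are roughly (57,42), (622,3), (637,190) and (70,242). Next I'll refine and triangulate.

Create h.py:
```python
import cv2,numpy as np
from scipy.spatial.transform import Rotation as R
from scipy.optimize import least_squares
F=np.diag([1,-1,-1.])
def ray(c,uv):
    K=np.array([[c["fx"],0,c["cx"]],[0,c["fy"],c["cy"]],[0,0,1]])
    p=cv2.undistortPoints(np.array(uv,float).reshape(-1,1,2),K,c["D"]).reshape(-1,2)
    return (np.c_[p,np.ones(len(p))]@F)@R.from_euler("xyz",c["orientation"]).as_matrix().T
def onz(c,uv,z):
    d=ray(c,uv); return c["origin"]+d*((np.asarray(z)-c["origin"][2])/d[:,2])[:,None]
def proj(c,P):
    K=np.array([[c["fx"],0,c["cx"]],[0,c["fy"],c["cy"]],[0,0,1]])
    q=(np.atleast_2d(P)-c["origin"])@R.from_euler("xyz",c["orientation"]).as_matrix()@F
    return cv2.projectPoints(q,np.zeros(3),np.zeros(3),K,c["D"])[0].reshape(-1,2)
def blob(img,seed,tol=12,n=6,half=18):
    x0,y0=int(seed[0])-half,int(seed[1])-half
    g=cv2.resize(img[y0:y0+2*half,x0:x0+2*half],None,fx=n,fy=n,interpolation=cv2.INTER_LINEAR)
    m=np.zeros((g.shape[0]+2,g.shape[1]+2),np.uint8)
    s=(int((seed[0]-x0+.5)*n),int((seed[1]-y0+.5)*n))
    cv2.floodFill(g,m,s,0,(tol,)*3,(tol,)*3,4|cv2.FLOODFILL_FIXED_RANGE|cv2.FLOODFILL_MASK_ONLY|(1<<8))
    ct=max(cv2.findContours(m[1:-1,1:-1],cv2.RETR_EXTERNAL,cv2.CHAIN_APPROX_NONE)[0],key=cv2.contourArea)
    e=cv2.fitEllipse(cv2.convexHull(ct))
    return (np.array(e[0])+.5)/n-.5+[x0,y0],np.array(e[1])/n
```

Run:
```python
from h import *
from plant import bot
t=bot.read_camera("top");s=bot.read_camera("scene")
a=lambda u,v:((u+.5)/4-.5+340,(v+.5)/4-.5+120)
b=lambda u,v:((u+.5)/5-.5+295,(v+.5)/5-.5+120)
c=lambda u,v:((u+.5)/5-.5+175,(v+.5)/5-.5+180)
TA=dict(w50=(a(164,168),b(214,173),.043),w100=(a(130,372),b(370,310),.049),w200=(a(299,177),b(348,88),.058),w500=(a(298,378),b(530,182),.076))
for k,(p,q,z) in TA.items():
    e1,d1=blob(t["image"],p);e2,d2=blob(s["image"],q)
    print(k,onz(t,p,z)[0,:2].round(4),onz(t,e1,z)[0,:2].round(4),(d1*(.9-z)/387*1e3).round(1),'| scene',onz(s,q,z)[0,:2].round(4),onz(s,e2,z)[0,:2].round(4),d2.round(1))
cor=[c(57,42),c(622,3),c(637,190),c(70,242)]
print("rim",onz(t,cor,.046).round(4))
mo=[c(139,134),c(256,126),c(384,117),c(530,102)]
print("mouth",onz(t,mo,.042).round(4))
# foam mask: yellow
hsv=cv2.cvtColor(t["image"],cv2.COLOR_RGB2HSV)
x=s["image"][175:315,130:320]
cv2.imwrite("pics/d.png",cv2.resize(x[:,:,::-1],None,fx=4,fy=4,interpolation=cv2.INTER_CUBIC))
```

```text
w50 [ 0.5835 -0.1278] [ 0.5816 -0.1274] [14.5 18.4] | scene [ 0.5847 -0.1299] [ 0.558  -0.0978] [12.7 27.8]
w100 [ 0.4703 -0.1047] [ 0.4669 -0.0873] [26.  59.9] | scene [ 0.471  -0.1082] [ 0.4855 -0.1259] [18.4 36.4]
w200 [ 0.5743 -0.1987] [ 0.5732 -0.1986] [21.4 30.1] | scene [ 0.5775 -0.2026] [ 0.577  -0.2021] [ 5.5 10.6]
w500 [ 0.464  -0.1896] [ 0.4709 -0.1877] [39.1 92.6] | scene [ 0.4636 -0.1908] [ 0.4869 -0.1952] [12.8 31.9]
rim [[0.5332 0.3037 0.046 ]
 [0.5453 0.0539 0.046 ]
 [0.4627 0.0487 0.046 ]
 [0.4449 0.2974 0.046 ]]
mouth [[0.492  0.2685 0.042 ]
 [0.4945 0.2167 0.042 ]
 [0.4973 0.1601 0.042 ]
 [0.5027 0.0955 0.042 ]]
```

View pics/d.png

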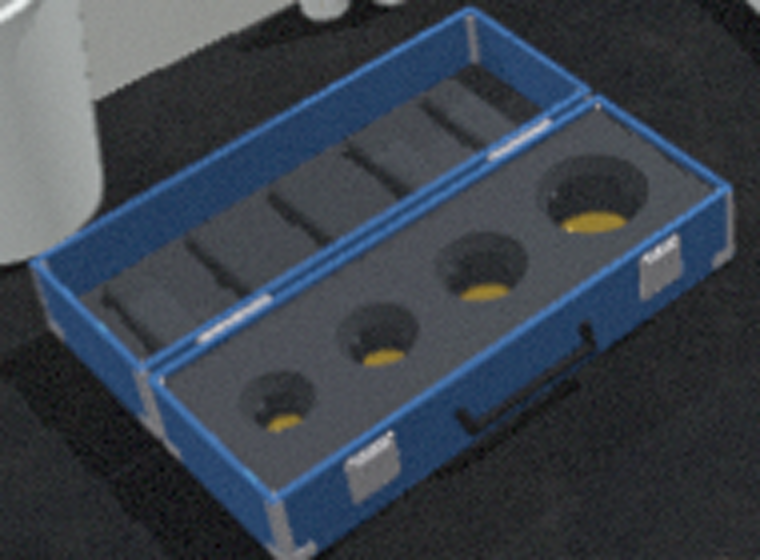

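The scene crop shows the cutout mouths at (277,401), (377,335), (481,267) and (593,194), and the foam-half rim corners at (150,377), (600,97), (733,187) and (277,500). I'll fit the case pose separately for each camera, and fit the weights with an edge model in both views.

Create m1.py:
```python
from h import *
from plant import bot
t=bot.read_camera("top");s=bot.read_camera("scene")
c=lambda u,v:((u+.5)/5-.5+175,(v+.5)/5-.5+180)
d=lambda u,v:((u+.5)/4-.5+130,(v+.5)/4-.5+175)
tp=[c(139,134),c(256,126),c(384,117),c(530,102),c(57,42),c(622,3),c(637,190),c(70,242)]
sp=[d(277,401),d(377,335),d(481,267),d(593,194),d(150,377),d(600,97),d(733,187),d(277,500)]
L=np.array([[0,.092,.042],[0,.040,.042],[0,-.017,.042],[0,-.082,.042],[.046,.127,.046],[.046,-.127,.046],[-.046,-.127,.046],[-.046,.127,.046]])
def W(p):
    Rz=R.from_euler("z",p[2]).as_matrix(); return L@Rz.T+[p[0],p[1],0]
for cams in ([(t,tp)],[(s,sp)],[(t,tp),(s,sp)]):
    f=lambda p:np.concatenate([(proj(k,W(p))-q).ravel() for k,q in cams])
    r=least_squares(f,[.497,.177,-.05],x_scale=.01,loss="soft_l1")
    print("case",r.x.round(4),"res px",f(r.x).round(1)[:16]); print(W(r.x)[:4,:2].round(4).tolist())
# weights: gradient-edge score of the knob top disc in each camera
th=np.linspace(0,2*np.pi,60,endpoint=False)
def score(cam,xy,r,z):
    G=cv2.cvtColor(cam["image"],cv2.COLOR_RGB2GRAY).astype(np.float32)
    def val(rr):
        P=np.c_[xy[0]+rr*np.cos(th),xy[1]+rr*np.sin(th),np.full(60,z)]
        q=proj(cam,P).astype(np.float32); return cv2.remap(G,q[:,:1],q[:,1:],cv2.INTER_LINEAR)[:,0]
    i,o=val(r-.0016),val(r+.0016); return np.minimum(np.abs(i-o),40).mean()-.5*i.std()
for n,x0,r,z in (("50",(.5838,-.1288),.008,.043),("100",(.4705,-.1065),.00975,.049),("200",(.576,-.2005),.0125,.058),("500",(.464,-.190),.017,.076)):
    out=[]
    for cam in (t,s):
        g=np.arange(-.006,.0061,.0005)
        S=np.array([[score(cam,(x0[0]+a,x0[1]+b),r,z) for b in g] for a in g])
        i,j=np.unravel_index(S.argmax(),S.shape); out.append((round(x0[0]+g[i],4),round(x0[1]+g[j],4),round(S.max(),1)))
    print(n,out)
```

```bash
python3 m1.py
```

```text
case [0.4971 0.1767 0.0631] res px [ 0.   0.3  0.1 -0.   0.2 -0.4  0.3  0.2 -1.2 -0.8  0.5 -2.6  0.8  1.6
 -1.4  0.8]
[[0.4913, 0.2685], [0.4946, 0.2166], [0.4982, 0.1597], [0.5023, 0.0948]]
case [0.497  0.1759 0.0665] res px [ 0.5 -0.2  0.5 -0.2  0.4 -0.3  0.1 -0.3 -1.2  0.3 -0.2 -0.9  0.5  0.1
 -1.   1.4]
[[0.4909, 0.2677], [0.4944, 0.2158], [0.4982, 0.1589], [0.5025, 0.0941]]
case [0.4971 0.1762 0.065 ] res px [ 0.2  0.4  0.3  0.   0.4 -0.4  0.5  0.1 -1.  -0.7  0.6 -2.7  1.   1.5
 -1.2  0.9]
[[0.4911, 0.268], [0.4945, 0.2161], [0.4982, 0.1592], [0.5024, 0.0944]]
50 [(np.float64(0.5833), np.float64(-0.1278), np.float32(26.7)), (np.float64(0.5838), np.float64(-0.1293), np.float32(18.9))]
100 [(np.float64(0.47), np.float64(-0.106), np.float32(27.2)), (np.float64(0.4705), np.float64(-0.1095), np.float32(20.8))]
200 [(np.float64(0.5755), np.float64(-0.1995), np.float32(26.4)), (np.float64(0.577), np.float64(-0.202), np.float32(25.4))]
500 [(np.float64(0.4635), np.float64(-0.1895), np.float32(23.7)), (np.float64(0.464), np.float64(-0.191), np.float32(30.1))]
```

Both cameras agree within 1–2 mm. Case pose is (0.4971, 0.1762, yaw 0.065). I'll grip with yaw 0.065, so the fingers close along the row, and start by moving over weight_50.

Create go.py:
```python
# usage: go.py x y z [yaw]: remaining distance in tool axes
import sys,numpy as np
from plant import bot
s=bot.get_state(); a=[float(v) for v in sys.argv[1:]]; yaw=s["tcp_rot"][2]; ty=a[3] if len(a)>3 else .065
d=np.array(a[:3])-s["tool_pos"]; c,n=np.cos(yaw),np.sin(yaw)
print("t %.1f"%s["time"],"tool",s["tool_pos"].round(4),"rot",s["tcp_rot"].round(3),"w %.4f"%s["width"],"F",s["wrist_force"].round(1),"grip %.1f"%s["gripper_force"])
print("dxyz",np.round([c*d[0]+n*d[1],n*d[0]-c*d[1],-d[2]],4),"turn %.3f"%(yaw-ty))
```

```text
(no output)
```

Request:
nudge_tcp([
  [0.04,[0,0,0],0.134],
  [0.04,[0,0,0],0.134],
  [0.04,[0.0335,-0.0383,0],0],
  [0.04,[0.0335,-0.0383,0],0],
  [0.04,[0.0335,-0.0383,0],0],
  [0.04,[0.0335,-0.0383,0],0],
  [0.04,[0.0335,-0.0383,0],0],
  [0.04,[0.0335,-0.0383,0],0],
  [0.04,[0.0335,-0.0383,0],0],
  [0.04,[0.0335,-0.0383,0],0],
], clamp_n=20)

```text
time: 1.55
tool_pos: [0.4609, -0.2899, 0.2189]
tcp_rot: [3.141, -0.001, 0.065]
wrist_force: [0.4, 0.1, -0.2]
width: 0.04
gripper_force: 0.0
```

```bash
python3 go.py .5836 -.1286 .09
```

```text
t 1.6 tool [ 0.4609 -0.2899  0.2189] rot [ 3.141e+00 -1.000e-03  6.500e-02] w 0.0400 F [ 0.4  0.1 -0.2] grip 0.0
dxyz [ 0.1329 -0.153   0.1289] turn -0.000
```

Request:
nudge_tcp([
  [0.04,[0.0332,-0.0382,0],0],
  [0.04,[0.0332,-0.0382,0],0],
  [0.04,[0.0332,-0.0382,0],0],
  [0.04,[0.0333,-0.0384,0],0],
  [0.04,[0,0,0.045],0],
  [0.04,[0,0,0.045],0],
  [0.04,[0,0,0.038],0],
  [0.04,[0,0,0],0],
])

```text
time: 2.55
tool_pos: [0.5802, -0.1293, 0.0879]
tcp_rot: [-3.14, 0.007, 0.065]
wrist_force: [0.0, -0.1, 1.4]
width: 0.0402
gripper_force: 0.0
```

```bash
python3 go.py .5836 -.1286 .031
```

```text
t 2.5 tool [ 0.5802 -0.1293  0.0879] rot [-3.14   0.007  0.065] w 0.0402 F [ 0.  -0.1  1.4] grip 0.0
dxyz [ 0.0034 -0.0005  0.0569] turn -0.000
```

Request:
nudge_tcp([
  [0.04,[0,0,0.03],0],
  [0.04,[0,0,0.01],0],
  [0.04,[0,0,0],0],
  [0.04,[0,0,0],0],
])

```text
time: 3.05
tool_pos: [0.5837, -0.1301, 0.0522]
tcp_rot: [3.141, -0.003, 0.065]
wrist_force: [0.0, -1.0, 0.4]
width: 0.0398
gripper_force: 0.0
```

```bash
python3 go.py .5836 -.1286 .031
```

Run:
```python
from h import *
from plant import bot
s=bot.read_camera("scene");t=bot.read_camera("top")
A=s["image"][120:225,295:445];B=t["image"][120:225,335:455]
f=lambda i:cv2.resize(i[:,:,::-1],(0,0),fx=3,fy=3,interpolation=cv2.INTER_CUBIC)
a,b=f(A),f(B)
cv2.imwrite("pics/e.png",np.hstack([a,b[:a.shape[0]]]))
```

```text
t 3.0 tool [ 0.5837 -0.1301  0.0522] rot [ 3.141e+00 -3.000e-03  6.500e-02] w 0.0398 F [ 0.  -1.   0.4] grip 0.0
dxyz [-0.     -0.0015  0.0212] turn -0.000
```

View pics/e.png

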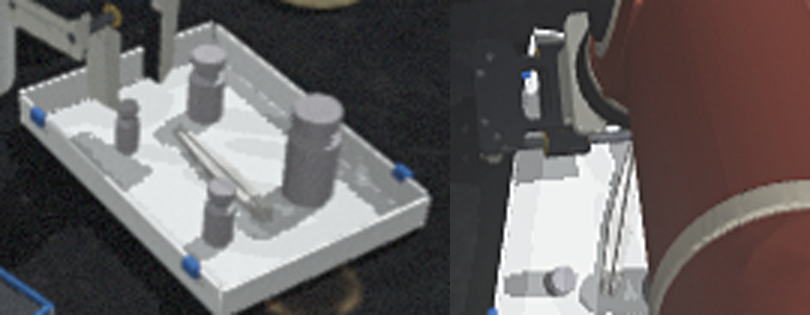

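The scene picture shows the open fingers at about (105,100) and (157,78), either side of the 50 g knob at (128,105), so it is centred. I'll descend and grip.

Request:
nudge_tcp([
  [0.04,[0,-0.0015,0.011],0],
  [0.04,[0,0,0.010],0],
  [0.04,[0,0,0],0],
  [0.01,[0,0,0],0],
  [0.01,[0,0,0],0],
  [0.01,[0,0,0],0],
  [0.01,[0,0,0],0],
], clamp_n=15)

```text
time: 4.03
tool_pos: [0.5828, -0.1284, 0.0299]
tcp_rot: [3.142, -0.001, 0.065]
wrist_force: [-1.3, 0.3, 0.4]
width: 0.0151
gripper_force: 15.0
```

```bash
python3 go.py .5836 -.1286 .031
```

```text
t 4.0 tool [ 0.5828 -0.1284  0.0299] rot [ 3.142e+00 -1.000e-03  6.500e-02] w 0.0151 F [-1.3  0.3  0.4] grip 15.0
dxyz [ 0.0008  0.0003 -0.0011] turn -0.000
```

Request:
nudge_tcp([
  [0.01,[0,0,-0.02],0],
  [0.01,[0,0,-0.04],0],
  [0.01,[0,0,-0.04],0],
  [0.01,[-0.0082,-0.0502,0],0],
  [0.01,[-0.0082,-0.0502,0],0],
  [0.01,[-0.0082,-0.0502,0],0],
  [0.01,[-0.0082,-0.0502,0],0],
])

```text
time: 4.9
tool_pos: [0.5363, 0.0714, 0.1298]
tcp_rot: [-3.141, -0.0, 0.065]
wrist_force: [1.2, 0.6, -0.9]
width: 0.0146
gripper_force: 15.0
```

Request:
nudge_tcp([
  [0.01,[-0.0082,-0.0502,0],0],
  [0.01,[-0.0082,-0.0502,0],0],
  [0.01,[-0.0082,-0.0502,0],0],
  [0.01,[-0.0082,-0.0502,0],0],
  [0.01,[0,0,0.03],0],
  [0.01,[0,0,0],0],
  [0.01,[0,0,0],0],
  [0.01,[0,0,0],0],
])

```text
time: 5.9
tool_pos: [0.4922, 0.2674, 0.1008]
tcp_rot: [-3.141, -0.002, 0.063]
wrist_force: [-0.6, 0.0, -0.2]
width: 0.0149
gripper_force: 15.0
```

```bash
python3 go.py .4911 .2680 .08
```

```text
t 5.9 tool [0.4922 0.2674 0.1008] rot [-3.141e+00 -2.000e-03  6.300e-02] w 0.0149 F [-0.6  0.  -0.2] grip 15.0
dxyz [-0.001  -0.0006  0.0208] turn -0.002
```

Create look.py:
```python
import sys
from h import *
from plant import bot
u0,v0,u1,v1=130,150,330,310
s=bot.read_camera("scene");t=bot.read_camera("top")
# predicted mouth centre and weight axis points: args x y (target) tx ty z_bottom height
cv2.imwrite(sys.argv[1],np.hstack([cv2.resize(s["image"][v0:v1,u0:u1,::-1],None,fx=3,fy=3,interpolation=cv2.INTER_CUBIC)]))
```

```text
(no output)
```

Request:
nudge_tcp([
  [0.01,[-0.001,-0.0006,0.0128],0],
  [0.01,[0,0,0.013],0],
  [0.01,[0,0,0],0],
  [0.01,[0,0,0],0],
])

```text
time: 6.4
tool_pos: [0.49, 0.2686, 0.0736]
tcp_rot: [3.141, 0.0, 0.065]
wrist_force: [0.5, -0.4, -0.5]
width: 0.0145
gripper_force: 15.0
```

```bash
python3 go.py .4911 .2680 .045; python3 look.py pics/f.png
```

```text
t 6.4 tool [0.49   0.2686 0.0736] rot [3.141 0.    0.065] w 0.0145 F [ 0.5 -0.4 -0.5] grip 15.0
dxyz [0.0011 0.0007 0.0286] turn -0.000
```

View pics/f.png

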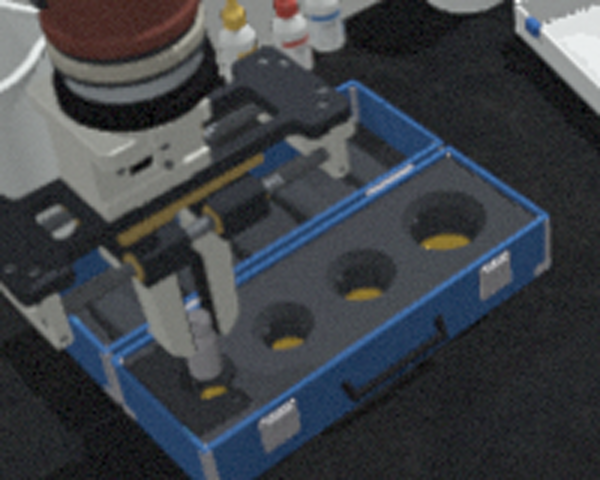

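The weight hangs upright at crop (206,350) with its underside over the smallest cutout's mouth (208,375). The alignment is good, so I'll insert it.

Request:
nudge_tcp([
  [0.01,[0.0005,0,0.008],0],
  [0.01,[0,0,0.008],0],
  [0.01,[0,0,0.006],0],
  [0.01,[0,0,0],0],
])

```text
time: 7.0
tool_pos: [0.49, 0.2685, 0.0511]
tcp_rot: [3.141, 0.001, 0.065]
wrist_force: [-0.3, -0.7, -1.4]
width: 0.0149
gripper_force: 15.0
```

Request:
nudge_tcp([
  [0.01,[0,0,0.004],0],
  [0.01,[0,0,0.003],0],
  [0.01,[0,0,0],0],
])

```text
time: 7.38
tool_pos: [0.4906, 0.2688, 0.0449]
tcp_rot: [-3.141, -0.0, 0.065]
wrist_force: [-0.2, 0.1, -0.4]
width: 0.0151
gripper_force: 15.0
```

```bash
python3 go.py .4911 .2680 .045
```

```text
t 7.4 tool [0.4906 0.2688 0.0449] rot [-3.141 -0.     0.065] w 0.0151 F [-0.2  0.1 -0.4] grip 15.0
dxyz [ 0.0005  0.0008 -0.0001] turn -0.000
```

Request:
nudge_tcp([
  [0.01,[0,0,0.0015],0],
  [0.01,[0,0,0],0],
])

```text
time: 7.62
tool_pos: [0.4913, 0.2691, 0.0447]
tcp_rot: [-3.141, -0.002, 0.065]
wrist_force: [-0.7, -1.4, 7.1]
width: 0.0146
gripper_force: 15.0
```

Request:
nudge_tcp([
  [0.01,[0,0,0.0015],0],
  [0.01,[0,0,0],0],
])

```text
time: 7.88
tool_pos: [0.4921, 0.2695, 0.0445]
tcp_rot: [-3.14, -0.004, 0.065]
wrist_force: [-1.4, -1.0, 13.6]
width: 0.015
gripper_force: 15.1
```

Force rose to 13.6 N with the height right for seated (0.0449), so it is home. I'll relax the push, release, lift and move to weight_100.

Request:
nudge_tcp([
  [0.01,[0,0,-0.003],0],
  [0.026,[0,0,0],0],
  [0.026,[0,0,0],0],
  [0.026,[0,0,-0.005],0],
  [0.026,[0,0,-0.02],0],
  [0.04,[0,0,-0.03],0],
  [0.044,[0,0,-0.03],0],
])

```text
time: 8.75
tool_pos: [0.4904, 0.2685, 0.1307]
tcp_rot: [3.141, 0.0, 0.065]
wrist_force: [0.6, -0.0, 0.3]
width: 0.0409
gripper_force: 0.0
```

Request:
nudge_tcp([
  [0.044,[-0.0056,0.0467,0],0],
  [0.044,[-0.0056,0.0467,0],0],
  [0.044,[-0.0056,0.0467,0],0],
  [0.044,[-0.0056,0.0467,0],0],
  [0.044,[-0.0056,0.0467,0],0],
  [0.044,[-0.0056,0.0467,0],0],
  [0.044,[-0.0056,0.0467,0],0],
  [0.044,[-0.0056,0.0467,0],0],
  [0.044,[0,0,0.05],0],
  [0.044,[0,0,0],0],
])

```text
time: 10.0
tool_pos: [0.4673, -0.107, 0.0777]
tcp_rot: [-3.14, 0.007, 0.064]
wrist_force: [-0.6, 0.6, 0.8]
width: 0.0441
gripper_force: 0.0
```

```bash
python3 go.py .4703 -.1075 .035; python3 look.py pics/g.png
```

```text
t 10.0 tool [ 0.4673 -0.107   0.0777] rot [-3.14   0.007  0.064] w 0.0441 F [-0.6  0.6  0.8] grip 0.0
dxyz [0.0029 0.0007 0.0427] turn -0.001
```

View pics/g.png

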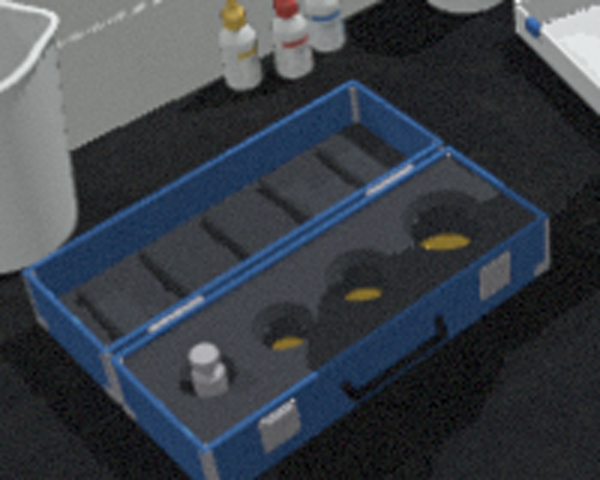

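weight_50 stands upright in the smallest cutout, with its knob at (205,355). Now weight_100.

Request:
nudge_tcp([
  [0.044,[0,0,0.02],0],
  [0.044,[0,0,0],0],
  [0.044,[0,0,0],0],
])

```text
time: 10.48
tool_pos: [0.471, -0.1067, 0.0613]
tcp_rot: [3.141, -0.002, 0.066]
wrist_force: [-0.1, 0.3, 0.2]
width: 0.0441
gripper_force: 0.0
```

```bash
python3 go.py .4703 -.1075 .035
```

```text
t 10.5 tool [ 0.471  -0.1067  0.0613] rot [ 3.141e+00 -2.000e-03  6.600e-02] w 0.0441 F [-0.1  0.3  0.2] grip 0.0
dxyz [-0.0008  0.0008  0.0263] turn 0.001
```

Request:
nudge_tcp([
  [0.044,[0,0,0.013],0],
  [0.044,[0,0,0.013],0],
  [0.044,[0,0,0],0],
  [0.044,[0,0,0],0],
  [0.012,[0,0,0],0],
  [0.012,[0,0,0],0],
  [0.012,[0,0,0],0],
  [0.012,[0,0,0],0],
], clamp_n=18)

```text
time: 11.48
tool_pos: [0.4702, -0.1069, 0.034]
tcp_rot: [-3.141, -0.0, 0.065]
wrist_force: [-0.6, -0.2, 0.0]
width: 0.0183
gripper_force: 18.0
```

Request:
nudge_tcp([
  [0.012,[0,0,-0.02],0],
  [0.012,[0,0,-0.04],0],
  [0.012,[0,0,-0.04],0],
  [0.012,[0,0,0],0],
])

```text
time: 11.98
tool_pos: [0.472, -0.1075, 0.1364]
tcp_rot: [3.14, -0.006, 0.065]
wrist_force: [-0.2, -1.5, -0.6]
width: 0.0185
gripper_force: 18.0
```

```bash
python3 go.py .4945 .2161 .13
```

```text
t 12.0 tool [ 0.472  -0.1075  0.1364] rot [ 3.14  -0.006  0.065] w 0.0185 F [-0.2 -1.5 -0.6] grip 18.0
dxyz [ 0.0434 -0.3215  0.0064] turn -0.000
```

Request:
nudge_tcp([
  [0.012,[0.0064,-0.0458,0],0],
  [0.012,[0.0064,-0.0458,0],0],
  [0.012,[0.0064,-0.0458,0],0],
  [0.012,[0.0064,-0.0458,0],0],
  [0.012,[0.0064,-0.0458,0],0],
  [0.012,[0.0064,-0.0458,0],0],
  [0.012,[0.0064,-0.0458,0],0],
  [0.012,[0,0,0.035],0],
  [0.012,[0,0,0.02],0],
  [0.012,[0,0,0],0],
])

```text
time: 13.22
tool_pos: [0.4917, 0.2148, 0.0762]
tcp_rot: [3.139, 0.006, 0.065]
wrist_force: [0.8, -0.6, -0.9]
width: 0.0184
gripper_force: 18.0
```

Request:
nudge_tcp([
  [0.012,[0,0,0],0],
  [0.012,[0,0,0],0],
])

```text
time: 13.48
tool_pos: [0.4946, 0.2159, 0.0797]
tcp_rot: [-3.141, -0.002, 0.064]
wrist_force: [0.6, 0.4, -1.1]
width: 0.0183
gripper_force: 18.0
```

```bash
python3 go.py .4945 .2161 .0475; python3 look.py pics/i.png
```

```text
t 13.5 tool [0.4946 0.2159 0.0797] rot [-3.141e+00 -2.000e-03  6.400e-02] w 0.0183 F [ 0.6  0.4 -1.1] grip 18.0
dxyz [-0.0001 -0.0002  0.0322] turn -0.001
```

View pics/i.png

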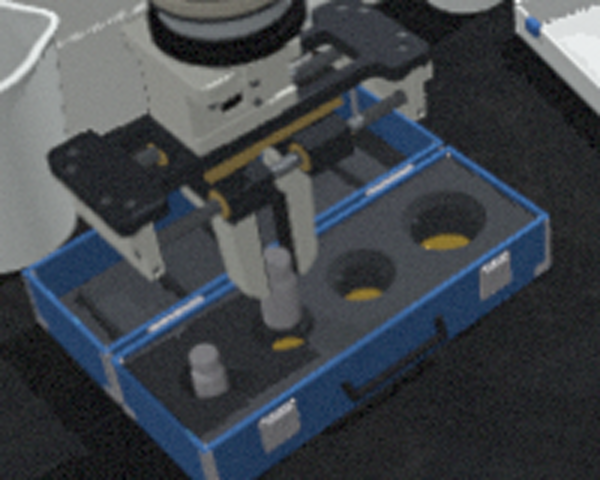

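weight_100 hangs upright over cutout_100: underside at (282,320), mouth centre (283,326). I'll insert it.

Request:
nudge_tcp([
  [0.012,[0,0,0.008],0],
  [0.012,[0,0,0.008],0],
  [0.012,[0,0,0.006],0],
  [0.012,[0,0,0],0],
])

```text
time: 14.08
tool_pos: [0.4936, 0.2159, 0.0561]
tcp_rot: [3.141, 0.001, 0.065]
wrist_force: [0.9, 1.4, -2.7]
width: 0.0186
gripper_force: 18.0
```

Request:
nudge_tcp([
  [0.012,[0,0,0.005],0],
  [0.012,[0,0,0.005],0],
  [0.012,[0,0,0],0],
  [0.012,[0,0,0],0],
])

```text
time: 14.58
tool_pos: [0.4943, 0.2162, 0.047]
tcp_rot: [-3.141, -0.001, 0.065]
wrist_force: [0.7, 0.7, 0.7]
width: 0.0188
gripper_force: 18.0
```

Request:
nudge_tcp([
  [0.012,[0,0,0.002],0],
  [0.012,[0,0,0],0],
])

```text
time: 14.82
tool_pos: [0.495, 0.2166, 0.0468]
tcp_rot: [-3.14, -0.003, 0.065]
wrist_force: [-0.3, 0.8, 12.0]
width: 0.0184
gripper_force: 18.0
```

Request:
nudge_tcp([
  [0.012,[0,0,-0.0025],0],
  [0.029,[0,0,0],0],
  [0.029,[0,0,0],0],
  [0.029,[0,0,-0.005],0],
  [0.029,[0,0,-0.02],0],
  [0.04,[0,0,-0.03],0],
  [0.05,[0,0,-0.03],0],
])

```text
time: 15.7
tool_pos: [0.4937, 0.2154, 0.1333]
tcp_rot: [3.141, 0.001, 0.065]
wrist_force: [-0.5, -0.3, -0.1]
width: 0.0443
gripper_force: 0.0
```

Request:
nudge_tcp([
  [0.05,[0.0061,0.0468,0],0],
  [0.05,[0.0061,0.0468,0],0],
  [0.05,[0.0061,0.0468,0],0],
  [0.05,[0.0061,0.0468,0],0],
  [0.05,[0.0061,0.0468,0],0],
  [0.05,[0.0061,0.0468,0],0],
  [0.05,[0.0061,0.0468,0],0],
  [0.05,[0.0061,0.0468,0],0],
  [0.05,[0.0057,0.0468,0],0],
  [0.05,[0,0,0.03],0],
])

```text
time: 16.95
tool_pos: [0.5769, -0.2086, 0.1043]
tcp_rot: [3.135, -0.006, 0.056]
wrist_force: [-0.0, 1.0, -0.3]
width: 0.0499
gripper_force: 0.0
```

Request:
nudge_tcp([
  [0.05,[0,0,0.032],0],
  [0.05,[0,0,0],0],
  [0.05,[0,0,0],0],
])

```text
time: 17.32
tool_pos: [0.5763, -0.2012, 0.0714]
tcp_rot: [3.141, -0.001, 0.065]
wrist_force: [-0.8, 0.2, -0.6]
width: 0.0502
gripper_force: 0.0
```

```bash
python3 go.py .5763 -.2007 .041
```

```text
t 17.3 tool [ 0.5763 -0.2012  0.0714] rot [ 3.141e+00 -1.000e-03  6.500e-02] w 0.0502 F [-0.8  0.2 -0.6] grip 0.0
dxyz [-0.     -0.0005  0.0304] turn -0.000
```

Request:
nudge_tcp([
  [0.05,[0,0,0.015],0],
  [0.05,[0,0,0.015],0],
  [0.05,[0,0,0],0],
  [0.05,[0,0,0],0],
  [0.015,[0,0,0],0],
  [0.015,[0,0,0],0],
  [0.015,[0,0,0],0],
  [0.015,[0,0,0],0],
], clamp_n=25)

```text
time: 18.32
tool_pos: [0.5758, -0.2008, 0.0406]
tcp_rot: [-3.141, -0.0, 0.065]
wrist_force: [-0.2, 0.9, 0.6]
width: 0.0235
gripper_force: 25.0
```

Request:
nudge_tcp([
  [0.015,[0,0,-0.02],0],
  [0.015,[0,0,-0.04],0],
  [0.015,[0,0,-0.04],0],
  [0.015,[0,0,0],0],
  [0.015,[0,0,0],0],
])

```text
time: 18.95
tool_pos: [0.5744, -0.2006, 0.1389]
tcp_rot: [-3.14, 0.003, 0.065]
wrist_force: [0.9, 0.1, -2.2]
width: 0.0241
gripper_force: 25.0
```

```bash
python3 go.py .4982 .1592 .14
```

```text
t 18.9 tool [ 0.5744 -0.2006  0.1389] rot [-3.14e+00  3.00e-03  6.50e-02] w 0.0241 F [ 0.9  0.1 -2.2] grip 25.0
dxyz [-0.0527 -0.364  -0.0011] turn -0.000
```

Request:
nudge_tcp([
  [0.015,[-0.0067,-0.0455,0],0],
  [0.015,[-0.0067,-0.0455,0],0],
  [0.015,[-0.0067,-0.0455,0],0],
  [0.015,[-0.0067,-0.0455,0],0],
  [0.015,[-0.0067,-0.0455,0],0],
  [0.015,[-0.0067,-0.0455,0],0],
  [0.015,[-0.0067,-0.0455,0],0],
  [0.015,[-0.0067,-0.0455,0],0],
  [0.015,[0,0,0.034],0],
  [0.015,[0,0,0.02],0],
])

```text
time: 20.2
tool_pos: [0.496, 0.159, 0.0833]
tcp_rot: [3.14, 0.006, 0.067]
wrist_force: [0.1, -0.9, -2.3]
width: 0.0243
gripper_force: 25.0
```

Request:
nudge_tcp([
  [0.015,[0,0,0],0],
  [0.015,[0,0,0],0],
  [0.015,[0,0,0],0],
])

```text
time: 20.58
tool_pos: [0.4991, 0.1588, 0.087]
tcp_rot: [-3.141, -0.001, 0.064]
wrist_force: [-0.0, 0.3, -2.3]
width: 0.024
gripper_force: 25.0
```

```bash
python3 go.py .4982 .1592 .05; python3 look.py pics/j.png
```

```text
t 20.6 tool [0.4991 0.1588 0.087 ] rot [-3.141e+00 -1.000e-03  6.400e-02] w 0.0240 F [-0.   0.3 -2.3] grip 25.0
dxyz [-0.0009 -0.0005  0.037 ] turn -0.001
```

View pics/j.png

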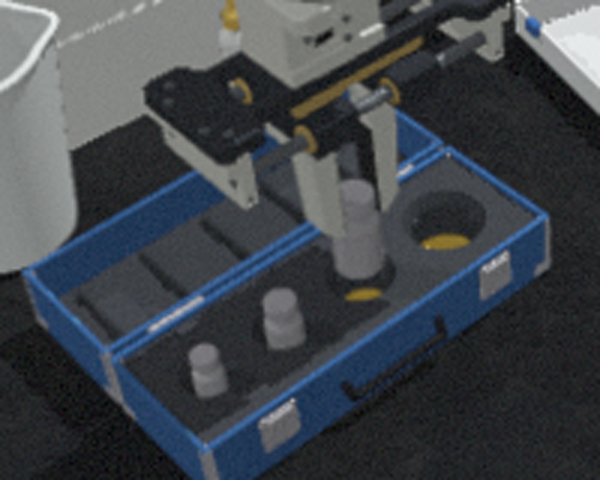

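weight_100 is seated upright at (283,318), and weight_200 hangs over its cutout with its lower front edge at (358,277). I'll check that position with the camera model.

Run:
```python
from h import *
from plant import bot
s=bot.read_camera("scene")
f=lambda P:((proj(s,P)-[130,150]+.5)*3-.5).round(0).tolist()
th=np.linspace(0,6.28,60)
for xy in((.4987,.159),(.4982,.1592)):
    q=np.array(f(np.c_[xy[0]+.014*np.cos(th),xy[1]+.014*np.sin(th),np.full(60,.0487)])); k=np.array(f(np.c_[xy[0]+.0125*np.cos(th),xy[1]+.0125*np.sin(th),np.full(60,.1037)]))
    print("bottom lowest",q[q[:,1].argmax()],"x range",q[:,0].min(),q[:,0].max(),"knob top",k[k[:,1].argmin()],k[:,0].min(),k[:,0].max())
print("mouth",f([[.4982,.1592,.042]]))
cv2.imwrite("pics/k.png",cv2.resize(s["image"][200:262,225:285,::-1],None,fx=8,fy=8,interpolation=cv2.INTER_CUBIC))
```

```text
bottom lowest [353. 283.] x range 336.0 384.0 knob top [356. 181.] 329.0 373.0
bottom lowest [354. 284.] x range 336.0 384.0 knob top [359. 182.] 329.0 374.0
mouth [[361.0, 274.0]]
```

View pics/k.png

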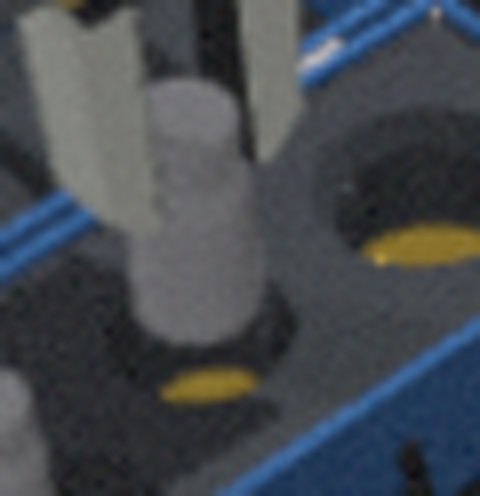

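The weight sits about 3 px (around 2 mm) further from the camera than predicted: lower edge at 279 against 283. I'll shift 1.5 mm back along tool x and insert.

Request:
nudge_tcp([
  [0.015,[-0.0015,0,0.008],0],
  [0.015,[0,0,0.008],0],
  [0.015,[0,0,0.006],0],
  [0.015,[0,0,0],0],
])

```text
time: 21.22
tool_pos: [0.497, 0.1588, 0.0637]
tcp_rot: [-3.142, 0.001, 0.065]
wrist_force: [0.5, 0.6, -4.6]
width: 0.0238
gripper_force: 25.0
```

Request:
nudge_tcp([
  [0.015,[0,0,0.006],0],
  [0.015,[0,0,0.005],0],
  [0.015,[0,0,0.004],0],
  [0.015,[0,0,0],0],
  [0.015,[0,0,0],0],
])

```text
time: 21.85
tool_pos: [0.4975, 0.159, 0.0496]
tcp_rot: [-3.141, -0.001, 0.065]
wrist_force: [0.9, 1.4, 1.3]
width: 0.0236
gripper_force: 25.0
```

Request:
nudge_tcp([
  [0.015,[0,0,0.002],0],
  [0.015,[0,0,0],0],
])

```text
time: 22.1
tool_pos: [0.4984, 0.1593, 0.0493]
tcp_rot: [-3.14, -0.003, 0.065]
wrist_force: [-1.1, 0.6, 12.8]
width: 0.0237
gripper_force: 25.0
```

Request:
nudge_tcp([
  [0.015,[0,0,-0.0025],0],
  [0.034,[0,0,0],0],
  [0.034,[0,0,0],0],
  [0.034,[0,0,-0.005],0],
  [0.034,[0,0,-0.02],0],
  [0.05,[0,0,-0.03],0],
  [0.06,[0,0,-0.035],0],
])

```text
time: 22.98
tool_pos: [0.4965, 0.1583, 0.1405]
tcp_rot: [3.141, 0.002, 0.065]
wrist_force: [-0.2, 0.5, 0.3]
width: 0.0494
gripper_force: 0.0
```

Request:
nudge_tcp([
  [0.06,[-0.007,0.0433,0],0],
  [0.06,[-0.007,0.0433,0],0],
  [0.06,[-0.007,0.0433,0],0],
  [0.06,[-0.007,0.0433,0],0],
  [0.06,[-0.007,0.0433,0],0],
  [0.06,[-0.007,0.0433,0],0],
  [0.06,[-0.007,0.0433,0],0],
  [0.06,[-0.007,0.0433,0],0],
  [0.06,[0,0,0.03],0],
  [0.06,[0,0,0.02],0],
])

```text
time: 24.22
tool_pos: [0.4629, -0.1915, 0.0892]
tcp_rot: [-3.141, 0.001, 0.063]
wrist_force: [0.2, -0.1, -0.2]
width: 0.06
gripper_force: 0.0
```

Request:
nudge_tcp([
  [0.06,[0,0,0],0],
  [0.06,[0,0,0],0],
  [0.06,[0,0,0],0],
])

```text
time: 24.6
tool_pos: [0.4643, -0.1907, 0.0908]
tcp_rot: [3.141, -0.002, 0.065]
wrist_force: [0.8, -0.1, 0.6]
width: 0.0601
gripper_force: 0.0
```

```bash
python3 go.py .4638 -.1902 .0555
```

```text
t 24.6 tool [ 0.4643 -0.1907  0.0908] rot [ 3.141e+00 -2.000e-03  6.500e-02] w 0.0601 F [ 0.8 -0.1  0.6] grip 0.0
dxyz [-0.0005 -0.0006  0.0353] turn 0.000
```

Request:
nudge_tcp([
  [0.06,[0,0,0.018],0],
  [0.06,[0,0,0.017],0],
  [0.06,[0,0,0],0],
  [0.06,[0,0,0],0],
  [0.025,[0,0,0],0],
  [0.025,[0,0,0],0],
  [0.025,[0,0,0],0],
  [0.025,[0,0,0],0],
], clamp_n=40)

```text
time: 25.6
tool_pos: [0.4638, -0.1902, 0.0551]
tcp_rot: [-3.141, -0.0, 0.065]
wrist_force: [1.1, 1.2, 2.1]
width: 0.0325
gripper_force: 40.0
```

Request:
nudge_tcp([
  [0.025,[0,0,-0.01],0],
  [0.025,[0,0,-0.03],0],
  [0.025,[0,0,-0.04],0],
  [0.025,[0,0,-0.03],0],
  [0.025,[0,0,0],0],
  [0.025,[0,0,0],0],
])

```text
time: 26.35
tool_pos: [0.4621, -0.1902, 0.1635]
tcp_rot: [-3.14, 0.003, 0.065]
wrist_force: [-0.2, -0.4, -4.8]
width: 0.0326
gripper_force: 40.0
```

```bash
python3 go.py .5024 .0944 .15
```

```text
t 26.4 tool [ 0.4621 -0.1902  0.1635] rot [-3.14e+00  3.00e-03  6.50e-02] w 0.0326 F [-0.2 -0.4 -4.8] grip 40.0
dxyz [ 0.0586 -0.2814  0.0135] turn -0.000
```

Request:
nudge_tcp([
  [0.025,[0.0082,-0.0402,0],0],
  [0.025,[0.0082,-0.0402,0],0],
  [0.025,[0.0082,-0.0402,0],0],
  [0.025,[0.0082,-0.0402,0],0],
  [0.025,[0.0082,-0.0402,0],0],
  [0.025,[0.0082,-0.0402,0],0],
  [0.025,[0.0082,-0.0402,0],0],
  [0.025,[0,0,0.03],0],
  [0.025,[0,0,0.02],0],
  [0.025,[0,0,0.013],0],
])

```text
time: 27.6
tool_pos: [0.5008, 0.0935, 0.0992]
tcp_rot: [3.141, 0.005, 0.065]
wrist_force: [-0.6, -0.6, -4.0]
width: 0.0324
gripper_force: 40.0
```

Request:
nudge_tcp([
  [0.025,[0,0,0],0],
  [0.025,[0,0,0],0],
  [0.025,[0,0,0],0],
])

```text
time: 27.98
tool_pos: [0.5033, 0.094, 0.1026]
tcp_rot: [-3.141, -0.002, 0.065]
wrist_force: [-0.1, 0.1, -4.2]
width: 0.033
gripper_force: 40.0
```

```bash
python3 go.py .5024 .0944 .0605; python3 look.py pics/l.png
```

```text
t 28.0 tool [0.5033 0.094  0.1026] rot [-3.141e+00 -2.000e-03  6.500e-02] w 0.0330 F [-0.1  0.1 -4.2] grip 40.0
dxyz [-0.0009 -0.0005  0.0421] turn -0.000
```

View pics/l.png

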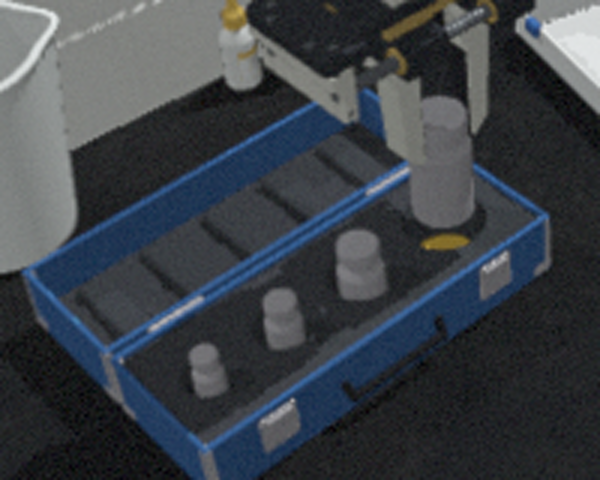

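Three weights stand upright, and weight_500 hangs over its cutout with its underside centred about x=441 against a mouth at 444. I'll insert it with a small correction.

Request:
nudge_tcp([
  [0.025,[-0.001,0.0005,0.008],0],
  [0.025,[0,0,0.008],0],
  [0.025,[0,0,0.008],0],
  [0.025,[0,0,0],0],
])

```text
time: 28.58
tool_pos: [0.5016, 0.0938, 0.077]
tcp_rot: [-3.141, 0.001, 0.065]
wrist_force: [-0.5, 0.7, -6.5]
width: 0.0329
gripper_force: 40.0
```

Request:
nudge_tcp([
  [0.025,[0,0,0.006],0],
  [0.025,[0,0,0.006],0],
  [0.025,[0,0,0.005],0],
  [0.025,[0,0,0],0],
  [0.025,[0,0,0],0],
])

```text
time: 29.2
tool_pos: [0.5017, 0.0936, 0.0607]
tcp_rot: [-3.141, 0.0, 0.065]
wrist_force: [0.6, 1.6, -6.1]
width: 0.0329
gripper_force: 40.0
```

Request:
nudge_tcp([
  [0.025,[0,0,0.002],0],
  [0.025,[0,0,0],0],
  [0.025,[0,0,0],0],
])

```text
time: 29.58
tool_pos: [0.5028, 0.0937, 0.0601]
tcp_rot: [-3.141, -0.003, 0.065]
wrist_force: [0.5, 2.2, 5.9]
width: 0.0329
gripper_force: 40.0
```

Request:
nudge_tcp([
  [0.025,[0,0,0.001],0],
  [0.025,[0,0,0],0],
  [0.025,[0,0,-0.003],0],
  [0.044,[0,0,0],0],
  [0.044,[0,0,0],0],
  [0.044,[0,0,-0.005],0],
  [0.044,[0,0,-0.03],0],
  [0.044,[0,0,-0.04],0],
  [0.044,[0,0,-0.04],0],
])

```text
time: 30.7
tool_pos: [0.5014, 0.0929, 0.1772]
tcp_rot: [3.141, 0.001, 0.064]
wrist_force: [0.9, 0.5, -0.7]
width: 0.044
gripper_force: 0.0
```

Request:
nudge_tcp([
  [0.044,[0,0.05,0],0],
  [0.044,[0,0.05,0],0],
  [0.044,[0,0.05,0],0],
  [0.044,[0,0.05,0],0],
  [0.044,[0,0,0],0],
  [0.044,[0,0,0],0],
])

```text
time: 31.45
tool_pos: [0.5144, -0.1057, 0.1759]
tcp_rot: [-3.141, 0.0, 0.065]
wrist_force: [0.3, 0.3, 0.5]
width: 0.044
gripper_force: 0.0
```

```bash
python3 look.py pics/n.png
```

Run:
```python
from h import *
from plant import bot
s=bot.read_camera("scene")
f=lambda P:((proj(s,P)-[130,150]+.5)*3-.5).round(0).tolist()
print("predicted knob-top centres",f([[.4911,.268,.058],[.4945,.2161,.062],[.4982,.1592,.067],[.5024,.0944,.081]]))
```

```text
predicted knob-top centres [[204.0, 356.0], [279.0, 301.0], [357.0, 244.0], [441.0, 172.0]]
```

View pics/n.png

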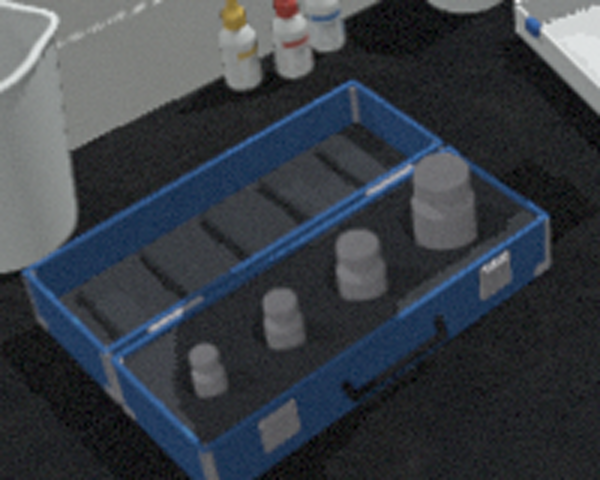

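All four weights stand upright, with knob tops at about (204,354), (280,299), (357,242) and (441,170). Each is within 2 px of the predicted fully seated height.

```bash
python3 -c "
from plant import bot
print(bot.sign_off())"
```

```text
the job is handed in; nothing more can be done
None
```

All four check weights are back in their own cutouts, smallest to largest, standing upright and pressed home; I handed the job in at about 31 s, within the 112 s limit.

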